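Free the stuck slide stage, run it home and lock it

ROBOT

A 6-joint arm with a two-finger parallel gripper is mounted at the origin on a cart in front of the work surface, level with it; the furniture and walls round the work are solid. World frame = base frame: x ahead of the robot, y to its left, z up, the work surface at z = 0. Lengths are in m, angles in rad, forces in N, time in s.
With the tool pointing down it reaches from about 0.325 to 1 m from the base axis. Payload 5.1 kg.
Tool frame: the origin (TCP) lies at the very end of the fingers, on their centre line; the grasp point (between the pads) lies 19 mm behind it; z points along the fingers, y is the direction in which the jaws open and shut (so a half turn about z gives the same grasp; the last joint's range is limited). The gripper opens to 85 mm and grips with 20 to 120 N. Pads are 22 mm wide; open, the fingers measure 114 mm over their backs; the gripper's body (76 mm by 85 mm) begins 54 mm behind the grasp point. The pads swing forward as they close: fully open they stand 13 mm farther back than shut.
Start: joints at [-1.2, 0.124, 1.65, -0, 1.367, -0.083], TCP at [0.285, -0.584, 0.203] pointing down, gripper open.
Joint ranges: [-2.61, 2.61], [-1.02, 2.33], [0.03, 2.71], [-1.35, 4.49], [0.32, 2.68], [-2.91, 2.91]. Speed limits (rad/s): [2.57, 2.57, 3.14, 3.14, 3.14, 3.14].

INTERFACE

Orientations are given as a unit quaternion [w, x, y, z].
In Python, from station import env gives the robot as it stands.
- The arm moves only by the shell command python3 -m handwheel 'ROWS' [OPENING]. ROWS is JSON, a list of rows, each an object of numbers: "dx", "dy", "dz": the shift along the tool's x, y, z normalised to -1 to 1, where 1 is 0.05 m; "roll": the turn about the tool's z normalised to -1 to 1, where 1 is 6 degrees. A call has 1 to 10 rows; each row shifts and turns the commanded pose from where the row before left it, along the tool's axes as they then stand; what a row does not reach is not made up. A row lasts 1/10 s, in which the tool goes at most 50 mm and 8.59 degrees, less where a joint would pass 70% of its speed; a pose out of reach is approached as far as the arm can. A call with a number of a shift or a turn outside -1 to 1 is refused whole. A call with a gripper value outside its range is refused whole. OPENING is the opening, from 0 (shut) to 1 (fully open), set as the call begins (- or left out, the last holds). The fingers move at their own pace and stop on an object; the grip force is fixed at half the most. Time passes only in rows, so rows that do not move let the fingers close. It gives the time, the measured TCP pose, the force and the opening at its end, in the units of the state.
- env.get_state(): the state, without advancing time (a new reading comes with each control period).
- env.snapshot(name): name is "scene" or "top"; returns a dict with "pixels" (480x640x3 uint8, red, green, blue), "depth" (480x640 float32, m along the optical axis (not along the pixel's ray), 0 where there is no reading), "fx", "fy", "cx", "cy" (pixels), "world_to_cam" (4x4, takes a point from world to camera coordinates). Camera axes: x right, y down, z forward; pixel columns grow to the right and rows downward; lengths in m; the calibration is good to about 2 mm. A picture is of the moment at which its call begins.
- env.close_job(): hands the job in, once; it reports no verdict.
The state is a dict: "time_s": time; "joint_positions": joint angles; "joint_velocities": joint speeds; "tau": joint torques, N m; "tool_pos": TCP position; "ee_rot": TCP orientation; "force": force on the tool from outside, world axes, zero at the start; "wrist_torque": the same for the moment, N m; "opening": finger opening in m.
Only numpy, scipy, OpenCV 4.12 (cv2) and the standard library are available. Lean on these libraries where they do the work, as an engineer would, in place of code of your own. Each camera call takes 0.05 s, during which the arm holds its last target.

TASK

The carriage of the slide stage has stuck in its parking place. Push it by its blue plate, gently, along the rail until it breaks free and then on until it stands against the end stop hidden inside the rail, without ramming it and with the dish staying in its nest on top. Then swing the locking lever with the orange post fully over to the left, to its locked position, leaving the carriage at its stop.

Things in the scene. Friction and masses are not known exactly. Their poses are not given: they have to be found in the camera images.
- stage: Low slide stage fixed to the table: grey bed 125 x 330 mm, 12 mm thick, aluminium rail along its length, a 42 mm high block at each end. Origin at table height under the middle of the rail; x across the rail, away from the robot (turned up to 0.3 rad either way); y along the rail to the robot's left, the way to push; z up. A tall microscope stands to its left: keep clear.
- carriage (a joint): Travel of the carriage along the stage's +y, m: 0 parked (start). Sprung detent: about 11 N over the first 6 mm, then it jumps some mm ahead; after that 3 N, staying where left. Hard stop hidden in the rail after 70 to 110 mm, different every time. Aluminium saddle, 86 mm across x 130 mm along the rail, top 46 mm above the table.
- push_face (a point): Middle of the pushing face of the blue upright plate at the carriage's right-hand end, 80 mm above the table; rides with the carriage. Plate 50 mm wide across the rail, 8 mm thick, from 46 to 96 mm above the table. The face looks along the stage's -y; push it along +y. The space behind it is clear above the 42 mm high end block.
- stop_plunger (a joint): Sprung feeler pin (under 1 N) of the hidden end stop, in m: 0 as long as the carriage is away from the stop; the carriage presses it in over its last 8 mm of travel, and it reads 0.008 when the carriage stands hard against the stop. Cannot be seen.
- dish: Shallow round dish with brown contents, 64 mm across and 14 mm high, loose on the carriage between four low black lugs (about 2 mm of play). Origin at the centre of its underside.
- nest (a point): Centre of the dish nest, on the top face of the carriage; rides with the carriage.
- lock_lever (a joint): Angle of the locking lever, on the robot's side of the bed near its left end, rad: 0 points straight across the rail to the robot; grows as it swings left (clockwise from above) about its upright pivot; 1.4 is its end, locked, nearly along the stage's +y. Starts at 0 to 0.3, needs about 2 N at the post, stays where left.
- lever_post (a point): Point on the axis of the orange upright post at the end of the lever, 62 mm above the table. The post is 12 mm in diameter, stands 50 mm from the pivot and reaches from 30 to 76 mm above the table.
- lever_pivot (a point): Point on the lever's upright pivot axis, at the same height as lever_post. The pivot is at x = -56 mm, y = +100 mm in the stage's frame and its hub only reaches 36 mm above the table.
Not all that is in view belongs to the job. Leave any green or purple look-alike of the dish alone.

How it is judged:
By the outcome, as a careful person would: the job done as asked, in the order asked, and still so for the second after the job is handed in, with the robot touching nothing.
It also fails if it takes over 66 s, if anything falls off the work surface, if the arm or the gripper's body presses on something with over 40 N, if the wrist force passes 120 N, or if a joint passes its speed limit or range.

## Working session

There is one attempt and no reset: what is moved stays moved. The work goes in short steps, Python scripts to look and compute and a shell command to move; the robot and the scene stay as the last step left them, time stands still between calls to the robot, and variables do not carry over. Pictures are saved under pics/ and viewed, and the job is handed in when it is done.

```bash
ls; mkdir -p pics; python3 - <<'E'
from station import env
import cv2,numpy as np,pickle
print(env.get_state())
for n in("scene","top"):
    s=env.snapshot(n); pickle.dump(s,open(f"pics/{n}0.pkl","wb"))
    cv2.imwrite(f"pics/{n}0.png",s["pixels"][:,:,::-1]); print(n,s["fx"],s["cx"],s["cy"],np.round(s["world_to_cam"],3).tolist())
E
```

```text
pics
{'time_s': 0.0, 'joint_positions': array([-1.19960053e+00,  1.24522810e-01,  1.65170964e+00, -2.33376795e-05,
        1.36748229e+00, -8.26163100e-02]), 'joint_velocities': array([ 0.00218059, -0.00055469, -0.00202254,  0.00032718, -0.00116305,
       -0.00068226]), 'tau': array([-3.81157115e-04, -4.23618650e+01, -3.65451944e+01, -1.55911366e-04,
        6.89477543e-03, -2.63123138e-05]), 'tool_pos': array([ 0.28466615, -0.58359022,  0.20122055]), 'ee_rot': array([-1.04837173e-03,  9.74366002e-01,  2.24966147e-01, -1.63873861e-04]), 'force': array([0.06335412, 0.28174852, 0.27638821]), 'wrist_torque': array([ 0.00148588,  0.00118896, -0.01351596]), 'opening': 0.08531883523955433}
scene 570.038475614854 319.64409539926146 235.30368237520094 [[-0.823, -0.567, -0.022, 0.392], [-0.384, 0.585, -0.715, 0.333], [0.418, -0.58, -0.699, 0.615], [0.0, 0.0, 0.0, 1.0]]
top 433.8317877430504 319.56900293429754 236.44020239166377 [[0.011, -1.0, 0.003, -0.118], [-0.998, -0.011, -0.067, 0.559], [0.067, -0.003, -0.998, 0.881], [0.0, 0.0, 0.0, 1.0]]
```

View pics/scene0.png

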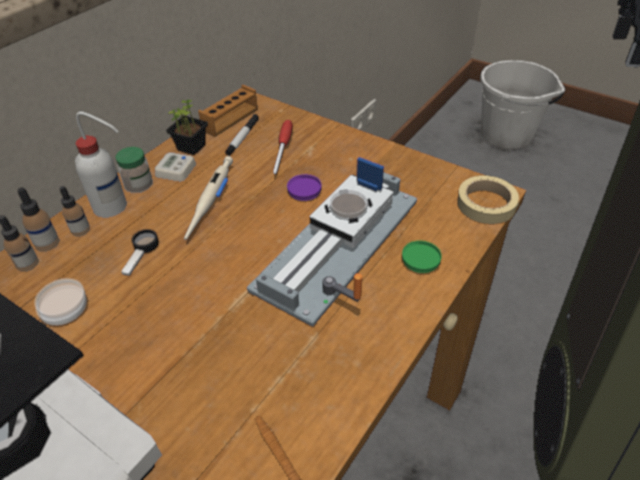

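View pics/top0.png

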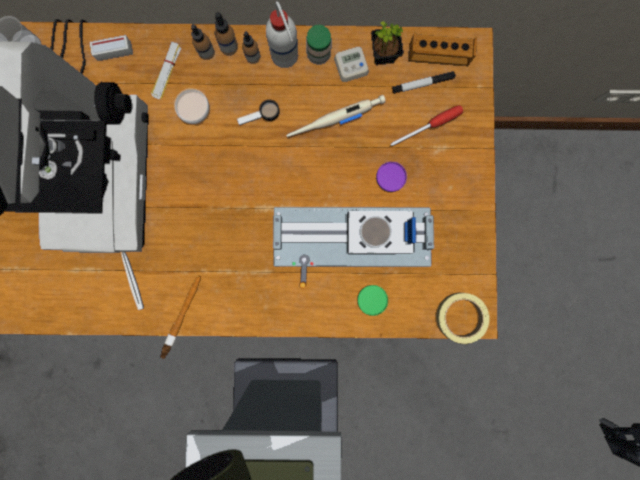

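```bash
cat > h.py <<'E'
import cv2,numpy as np,pickle
def load(p): return pickle.load(open(p,"rb"))
def ray(s,u,v):
    R=s["world_to_cam"][:3,:3];t=s["world_to_cam"][:3,3]
    d=np.array([(u-s["cx"])/s["fx"],(v-s["cy"])/s["fy"],1.0])
    return -R.T@t, R.T@d
def plane(s,u,v,z):
    o,d=ray(s,u,v); return o+d*(z-o[2])/d[2]
def proj(s,p):
    W=s["world_to_cam"]; q=W[:3,:3]@np.asarray(p)+W[:3,3]
    return q[0]/q[2]*s["fx"]+s["cx"], q[1]/q[2]*s["fy"]+s["cy"]
def pts(s,m):
    v,u=np.nonzero(m); d=s["depth"][v,u]; k=d>0; v,u,d=v[k],u[k],d[k]
    c=np.c_[(u-s["cx"])/s["fx"]*d,(v-s["cy"])/s["fy"]*d,d]
    return (c-s["world_to_cam"][:3,3])@s["world_to_cam"][:3,:3]
def mask(s,lo,hi,box):
    h=cv2.cvtColor(s["pixels"],cv2.COLOR_RGB2HSV); m=cv2.inRange(h,lo,hi)
    o=np.zeros_like(m); a,b,c,d=box; o[b:d,a:c]=m[b:d,a:c]; return o
E
python3 - <<'E'
from h import *
T=load("pics/top0.pkl");S=load("pics/scene0.pkl")
for n,s,bb,ob in(("top",T,(390,205,440,270),(290,250,320,295)),("scene",S,(340,145,400,200),(320,265,375,310))):
    for nm,lo,hi,b in(("blue",(100,120,40),(125,255,255),bb),("orange",(5,170,120),(16,255,255),ob)):
        m=mask(s,lo,hi,b); v,u=np.nonzero(m)
        if len(u)==0: print(n,nm,"none");continue
        P=pts(s,m)
        print(n,nm,len(u),u.min(),u.max(),v.min(),v.max(),np.round(u.mean(),1),np.round(v.mean(),1),"pts lo/med/hi",np.round(np.percentile(P,[3,50,97],axis=0),3).tolist())
# bed: points with z 8..16mm 
m=np.zeros((480,640),np.uint8);m[195:280,260:445]=1
P=pts(T,m)
hh=P[(P[:,2]>.006)&(P[:,2]<.018)]
r=cv2.minAreaRect((hh[:,:2]).astype(np.float32));print("bed depth",len(hh),r,np.median(hh[:,2]))
h=cv2.cvtColor(T["pixels"],cv2.COLOR_RGB2HSV)
g=((h[:,:,1]<80)*m).astype(np.uint8)*255
cs,_=cv2.findContours(g,0,2);c=max(cs,key=cv2.contourArea);c=cv2.convexHull(c)
q=np.array([plane(T,*p,.012)[:2] for p in c[:,0]],np.float32)
print("bed colour",cv2.minAreaRect(q),cv2.minAreaRect(c))
for n,s,b in(("t",T,(260,190,450,300)),("s",S,(240,140,430,330))):
    cv2.imwrite(f"pics/crop_{n}.png",cv2.resize(s["pixels"][b[1]:b[3],b[0]:b[2],::-1],None,fx=4 if n=="t" else 3,fy=4 if n=="t" else 3,interpolation=cv2.INTER_CUBIC))
E
```

```text
top blue 231 405 415 217 242 410.0 230.7 pts lo/med/hi [[0.548, -0.292, 0.056], [0.569, -0.286, 0.081], [0.59, -0.281, 0.098]]
top orange 558 290 319 267 294 303.4 281.7 pts lo/med/hi [[0.44, -0.11, -0.004], [0.465, -0.078, -0.0], [0.494, -0.05, 0.003]]
scene blue 583 358 382 159 189 369.5 174.2 pts lo/med/hi [[0.546, -0.287, 0.053], [0.567, -0.284, 0.073], [0.588, -0.277, 0.095]]
scene orange 120 354 361 274 297 357.5 285.8 pts lo/med/hi [[0.456, -0.079, 0.037], [0.459, -0.072, 0.059], [0.464, -0.07, 0.076]]
bed depth 4390 ((0.556628942489624, -0.17956580221652985), (0.1347585916519165, 0.3309151530265808), 0.6641452312469482) 0.011719359296690955
bed colour ((0.5480512976646423, -0.18199202418327332), (0.15057580173015594, 0.33576536178588867), 0.6291062235832214) ((353.0, 243.0), (72.0, 160.0), 90.0)
```

View pics/crop_t.png

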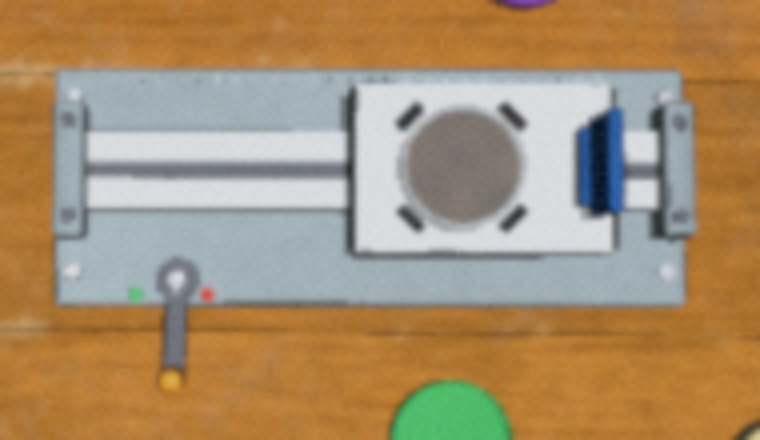

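View pics/crop_s.png

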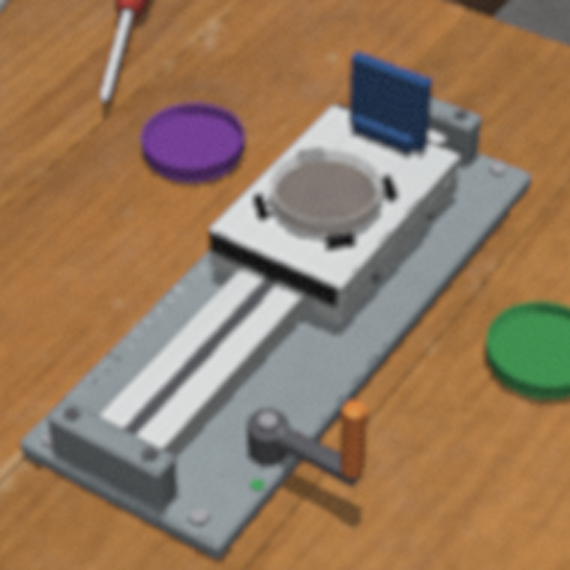

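```bash
python3 - <<'E'
from h import *
T=load("pics/top0.pkl");S=load("pics/scene0.pkl")
f=lambda x,y:(260+(x-1.5)/4,190+(y-1.5)/4)
C=[plane(T,*f(*p),.012) for p in((57,72),(682,70),(684,304),(55,304))]
print(np.round(C,4).tolist())
c=np.mean(C,0); e=(C[0]+C[3]-C[1]-C[2]);yaw=np.arctan2(-e[0],e[1])
print("centre",c,"yaw",yaw,"len",np.linalg.norm(e)/2,"wid",np.linalg.norm(C[0]+C[1]-C[2]-C[3])/2)
post=plane(T,*f(170,379),.076);piv=plane(T,*f(177,278),.036)
print("post",post,"piv",piv,"d",np.linalg.norm((post-piv)[:2]))
R=np.array([[np.cos(yaw),-np.sin(yaw)],[np.sin(yaw),np.cos(yaw)]])
print("piv pred",c[:2]+R@[-.056,.1])
print("blue top right edge",[plane(T,*f(*p),.096) for p in((623,107),(623,213))])
print("dish",plane(T,*f(463,166),.06))
print("carr corners",[plane(T,*f(*p),.046) for p in((355,84),(613,84),(613,252),(355,252))])
# post axis by scene view
G=load("pics/scene0.pkl")
m=mask(G,(5,170,120),(16,255,255),(345,265,375,310));P=pts(G,m);print("post pts med",np.median(P,0))
g=lambda x,y:(240+(x-1)/3,140+(y-1)/3)
print("post top scene",plane(S,*g(354,409),.076))
print("plate top scene",[plane(S,*g(*p),.096) for p in((351,56),(430,84))])
E
```

```text
[[0.6202, -0.015, 0.012], [0.6249, -0.3434, 0.012], [0.5021, -0.3436, 0.012], [0.4987, -0.0161, 0.012]]
centre [ 0.56146597 -0.1795294   0.012     ] yaw 0.012365192306588165 len 0.3279387759998975 wid 0.12210994011228256
post [ 0.46327638 -0.07876639  0.076     ] piv [ 0.51252128 -0.08019314  0.036     ] d 0.04926555932355138
piv pred [ 0.50423376 -0.08022948]
blue top right edge [array([ 0.59520226, -0.29341007,  0.096     ]), array([ 0.54467  , -0.2931945,  0.096    ])]
dish [ 0.56911425 -0.22200002  0.06      ]
carr corners [array([ 0.61121646, -0.16917463,  0.046     ]), array([ 0.61264508, -0.29961689,  0.046     ]), array([ 0.5277335 , -0.29928746,  0.046     ]), array([ 0.52635618, -0.16969076,  0.046     ])]
post pts med [ 0.45905245 -0.07219363  0.05930318]
post top scene [ 0.46129362 -0.07557626  0.076     ]
plate top scene [array([ 0.59312248, -0.28373536,  0.096     ]), array([ 0.54321761, -0.28562289,  0.096     ])]
```

Top view: blue plate at about (410,231), its pushing-face top edge near (415,230); lever post top (302,284), pivot (304,259); the dish with brown contents (375,231) sits on the carriage, while green (372,300) and purple (391,177) are the decoys. The measurements agree with the given sizes (plate 50.5 mm, carriage 85×130, post–pivot 49 mm), and stage yaw is about 0.01. First I shut the gripper and turn the tool square.

```bash
python3 -m handwheel '[{"roll":0.85},{"roll":0.85},{"roll":0.85},{"roll":0.85},{"roll":0.85},{}]' 0
```

```text
invalid input
```

```bash
python3 -m handwheel '[{"dx":0,"dy":0,"dz":0,"roll":0.85},{"dx":0,"dy":0,"dz":0,"roll":0.85},{"dx":0,"dy":0,"dz":0,"roll":0.85},{"dx":0,"dy":0,"dz":0,"roll":0.85},{"dx":0,"dy":0,"dz":0,"roll":0.85},{"dx":0,"dy":0,"dz":0,"roll":0}]' 0
```

```text
time_s: 0.7
tool_pos: [0.2848, -0.5839, 0.2018]
ee_rot: [-0.001, 1.0, 0.004, -0.0]
force: [0.0, -0.5, 0.2]
opening: -0.0001
```

```bash
python3 -m handwheel '[{"dx":0.71,"dy":-0.61,"dz":0,"roll":0},{"dx":0.71,"dy":-0.61,"dz":0,"roll":0},{"dx":0.71,"dy":-0.61,"dz":0,"roll":0},{"dx":0.71,"dy":-0.61,"dz":0,"roll":0},{"dx":0.71,"dy":-0.61,"dz":0,"roll":0},{"dx":0.71,"dy":-0.61,"dz":0,"roll":0},{"dx":0.71,"dy":-0.61,"dz":0,"roll":0},{"dx":0.71,"dy":-0.61,"dz":0,"roll":0},{"dx":0,"dy":0,"dz":0,"roll":0},{"dx":0,"dy":0,"dz":0,"roll":0}]'
python3 - <<'E'
from station import env
import cv2
s=env.snapshot("scene");cv2.imwrite("pics/s1.png",s["pixels"][:,:,::-1])
E
```

```text
time_s: 1.7
tool_pos: [0.5672, -0.3369, 0.202]
ee_rot: [-0.0, 1.0, 0.006, -0.001]
force: [-0.1, 0.7, -0.8]
opening: 0.0
```

View pics/s1.png

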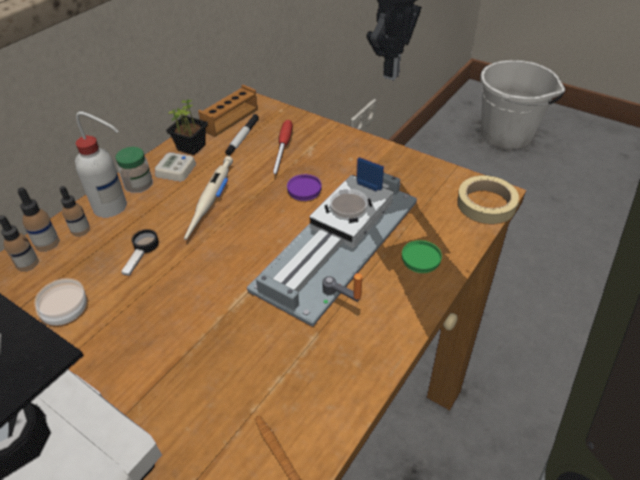

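The gripper is behind the plate, tips at about (390,72), clear of everything. Next: down to z about 0.07.

```bash
python3 -m handwheel '[{"dx":0.02,"dy":0,"dz":0.5,"roll":0},{"dx":0.02,"dy":0,"dz":0.5,"roll":0},{"dx":0,"dy":0,"dz":0.5,"roll":0},{"dx":0,"dy":0,"dz":0.5,"roll":0},{"dx":0,"dy":0,"dz":0.4,"roll":0},{"dx":0,"dy":0,"dz":0.2,"roll":0},{"dx":0,"dy":0,"dz":0,"roll":0},{"dx":0,"dy":0,"dz":0,"roll":0}]'
python3 - <<'E'
from station import env
import cv2
s=env.snapshot("scene");cv2.imwrite("pics/s2.png",cv2.resize(s["pixels"][100:300,250:450,::-1],None,fx=3,fy=3))
E
```

```text
time_s: 2.55
tool_pos: [0.5688, -0.3387, 0.0735]
ee_rot: [0.0, 1.0, 0.004, 0.0]
force: [0.0, -0.3, 1.0]
opening: 0.0002
```

View pics/s2.png

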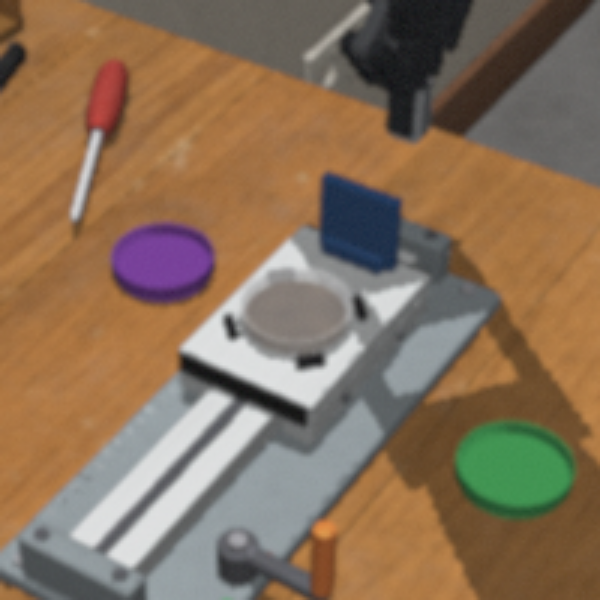

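```bash
python3 -c "
from h import *
S=load('pics/scene0.pkl');print(proj(S,(.5688,-.3387,.0735)))"
python3 -m handwheel '[{"dx":0,"dy":-0.12,"dz":0,"roll":0},{"dx":0,"dy":-0.12,"dz":0,"roll":0},{"dx":0,"dy":-0.08,"dz":0,"roll":0},{"dx":0,"dy":-0.06,"dz":0,"roll":0},{"dx":0,"dy":-0.06,"dz":0,"roll":0},{"dx":0,"dy":-0.04,"dz":0,"roll":0},{"dx":0,"dy":0,"dz":0,"roll":0}]'
```

```text
(np.float64(384.8128686926803), np.float64(157.38571793579362))
time_s: 3.3
tool_pos: [0.5686, -0.3134, 0.0725]
ee_rot: [-0.0, 1.0, 0.005, -0.0]
force: [0.1, -0.1, 0.3]
opening: -0.0002
```

```bash
python3 - <<'E'
from station import env
from h import *
st=env.get_state()
s=env.snapshot("scene");pickle.dump(s,open("pics/s3.pkl","wb"));cv2.imwrite("pics/s3.png",cv2.resize(s["pixels"][60:240,300:480,::-1],None,fx=3.3,fy=3.3))
t=env.snapshot("top");pickle.dump(t,open("pics/t3.pkl","wb"));cv2.imwrite("pics/t3.png",cv2.resize(t["pixels"][180:290,290:450,::-1],None,fx=4,fy=4))
m=np.zeros((480,640),np.uint8);m[60:200,340:440]=1
P=pts(s,m);P=P[(P[:,1]<-.29)&(P[:,2]>.05)&(P[:,1]>-.38)&(P[:,0]>.5)&(P[:,0]<.62)&(P[:,2]<.13)]
print(st["tool_pos"],proj(s,st["tool_pos"]))
for z in np.arange(.05,.13,.01):
    q=P[(P[:,2]>=z)&(P[:,2]<z+.01)]
    if len(q):print(round(z,3),len(q),q.min(0).round(3),q.max(0).round(3))
E
```

```text
[ 0.56857463 -0.3134203   0.07247711] (np.float64(377.5525338985532), np.float64(165.3134702870455))
0.05 1 [ 0.546 -0.292  0.056] [ 0.546 -0.292  0.056]
0.07 1 [ 0.546 -0.292  0.078] [ 0.546 -0.292  0.078]
0.08 2 [ 0.545 -0.29   0.083] [ 0.545 -0.29   0.085]
0.09 14 [ 0.547 -0.293  0.093] [ 0.592 -0.29   0.095]
0.1 40 [ 0.557 -0.318  0.1  ] [ 0.579 -0.299  0.11 ]
0.11 77 [ 0.557 -0.32   0.11 ] [ 0.575 -0.296  0.12 ]
0.12 72 [ 0.557 -0.319  0.12 ] [ 0.576 -0.296  0.13 ]
```

View pics/s3.png

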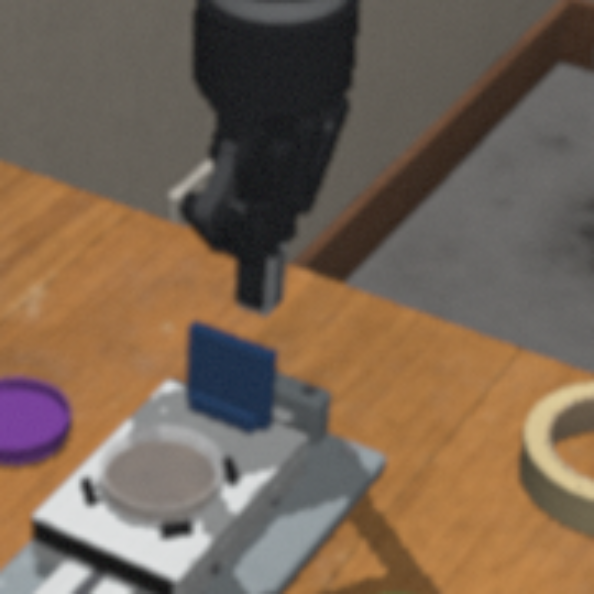

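View pics/t3.png

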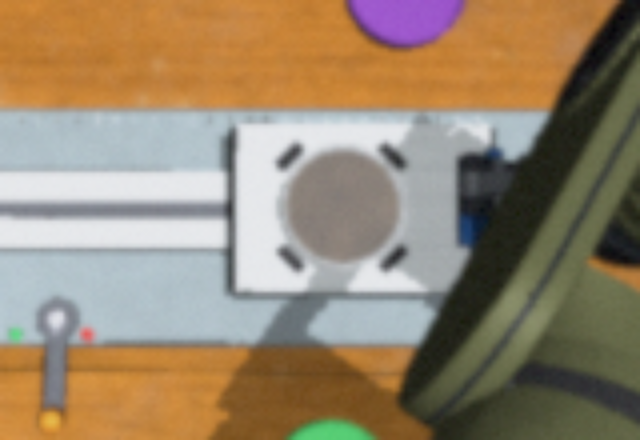

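```bash
python3 -m handwheel '[{"dx":0,"dy":0,"dz":0.1,"roll":0},{"dx":0,"dy":0,"dz":0.1,"roll":0},{"dx":0,"dy":0,"dz":0.1,"roll":0},{"dx":0,"dy":0,"dz":0.06,"roll":0},{"dx":0,"dy":0,"dz":0,"roll":0},{"dx":0,"dy":0,"dz":0,"roll":0}]'
python3 - <<'E'
from station import env
from h import *
st=env.get_state();print(st["joint_positions"])
s=env.snapshot("scene");pickle.dump(s,open("pics/s4.pkl","wb"));cv2.imwrite("pics/s4.png",cv2.resize(s["pixels"][60:240,300:480,::-1],None,fx=3.3,fy=3.3))
m=np.zeros((480,640),np.uint8);m[40:200,340:440]=1
P=pts(s,m);P=P[(P[:,1]<-.28)&(P[:,2]>.05)&(P[:,1]>-.40)&(P[:,0]>.48)&(P[:,0]<.66)&(P[:,2]<.25)]
print(st["tool_pos"],proj(s,st["tool_pos"]))
for z in np.arange(.05,.25,.01):
    q=P[(P[:,2]>=z)&(P[:,2]<z+.01)]
    if len(q):print(round(z,3),len(q),q.min(0).round(3),q.max(0).round(3))
E
```

```text
time_s: 4.0
tool_pos: [0.5685, -0.3137, 0.0543]
ee_rot: [-0.0, 1.0, 0.004, -0.0]
force: [0.1, -0.2, 0.1]
opening: -0.0003
[-5.86865676e-01  2.51040478e-01  1.76586648e+00 -7.79736326e-06
  1.12499822e+00  9.75219816e-01]
[ 0.56849894 -0.31369853  0.05434073] (np.float64(377.15772287884886), np.float64(173.55206403372637))
0.05 90 [ 0.544 -0.29   0.051] [ 0.595 -0.28   0.06 ]
0.06 130 [ 0.545 -0.291  0.06 ] [ 0.594 -0.281  0.07 ]
0.07 129 [ 0.544 -0.292  0.07 ] [ 0.594 -0.281  0.08 ]
0.08 161 [ 0.544 -0.319  0.08 ] [ 0.593 -0.281  0.09 ]
0.09 202 [ 0.544 -0.319  0.09 ] [ 0.595 -0.281  0.1  ]
0.1 75 [ 0.557 -0.318  0.1  ] [ 0.576 -0.297  0.11 ]
0.11 54 [ 0.556 -0.321  0.11 ] [ 0.574 -0.296  0.12 ]
0.12 50 [ 0.554 -0.34   0.12 ] [ 0.58  -0.281  0.13 ]
0.13 122 [ 0.553 -0.349  0.13 ] [ 0.576 -0.28   0.14 ]
0.14 80 [ 0.552 -0.357  0.14 ] [ 0.574 -0.281  0.15 ]
0.15 134 [ 0.551 -0.367  0.15 ] [ 0.576 -0.289  0.16 ]
0.16 137 [ 0.55 -0.37  0.16] [ 0.569 -0.281  0.17 ]
0.17 114 [ 0.548 -0.371  0.17 ] [ 0.568 -0.281  0.18 ]
0.18 149 [ 0.548 -0.331  0.18 ] [ 0.559 -0.281  0.19 ]
0.19 57 [ 0.549 -0.324  0.19 ] [ 0.559 -0.28   0.2  ]
0.2 15 [ 0.557 -0.295  0.2  ] [ 0.561 -0.281  0.207]
0.21 117 [ 0.53  -0.327  0.21 ] [ 0.596 -0.28   0.22 ]
0.22 153 [ 0.53  -0.326  0.22 ] [ 0.597 -0.28   0.23 ]
0.23 157 [ 0.53  -0.325  0.23 ] [ 0.599 -0.28   0.24 ]
0.24 162 [ 0.531 -0.324  0.24 ] [ 0.6  -0.28  0.25]
```

View pics/s4.png

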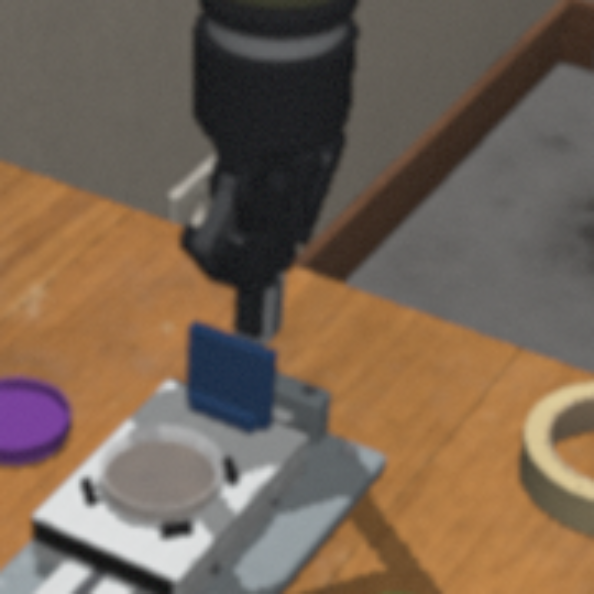

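The picture shows the shut fingertips at about (381,160), z ≈ 0.083, roughly 28 mm above the reported TCP; the two disagree. A further 8 mm down is safe under either reading: the reported TCP stays at the carriage-top height and the visible tip reaches about 0.075, with the knuckles above the plate. Then I creep into contact.

```bash
python3 -m handwheel '[{"dx":0,"dy":0,"dz":0.08,"roll":0},{"dx":0,"dy":0,"dz":0.06,"roll":0},{"dx":0,"dy":0,"dz":0,"roll":0},{"dx":0,"dy":-0.02,"dz":0,"roll":0},{"dx":0,"dy":-0.02,"dz":0,"roll":0},{"dx":0,"dy":-0.02,"dz":0,"roll":0},{"dx":0,"dy":0,"dz":0,"roll":0}]'
```

```text
time_s: 4.75
tool_pos: [0.5686, -0.3106, 0.0477]
ee_rot: [0.0, 1.0, 0.004, 0.0]
force: [0.4, -0.1, -0.9]
opening: -0.0
```

```bash
python3 -m handwheel '[{"dx":0,"dy":-0.02,"dz":0,"roll":0},{"dx":0,"dy":-0.02,"dz":0,"roll":0},{"dx":0,"dy":-0.02,"dz":0,"roll":0},{"dx":0,"dy":0,"dz":0,"roll":0}]'
```

```text
time_s: 5.15
tool_pos: [0.5685, -0.3076, 0.0475]
ee_rot: [-0.0, 1.0, 0.004, -0.0]
force: [0.5, -0.0, -0.5]
opening: -0.0002
```

```bash
python3 -m handwheel '[{"dx":0,"dy":-0.02,"dz":0,"roll":0},{"dx":0,"dy":-0.02,"dz":0,"roll":0},{"dx":0,"dy":-0.02,"dz":0,"roll":0},{"dx":0,"dy":0,"dz":0,"roll":0}]'
python3 - <<'E'
from station import env
from h import *
s=env.snapshot("scene");pickle.dump(s,open("pics/s5.pkl","wb"));cv2.imwrite("pics/s5.png",cv2.resize(s["pixels"][60:240,300:480,::-1],None,fx=3.3,fy=3.3))
E
```

```text
time_s: 5.55
tool_pos: [0.5685, -0.3066, 0.0477]
ee_rot: [0.002, 1.0, 0.004, 0.0]
force: [-0.3, -7.0, -2.2]
opening: -0.0001
```

View pics/s5.png

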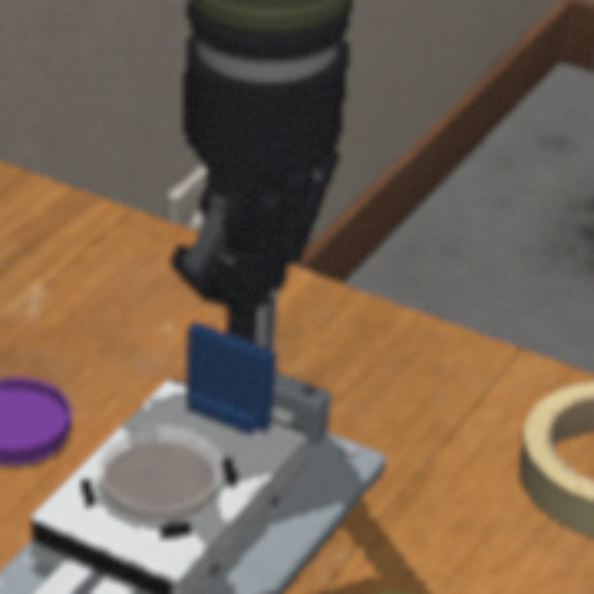

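Contact with the plate at the finger back, 7 N. I keep pushing slowly through the detent.

```bash
python3 -m handwheel '[{"dx":0,"dy":-0.02,"dz":0,"roll":0},{"dx":0,"dy":-0.02,"dz":0,"roll":0},{"dx":0,"dy":-0.02,"dz":0,"roll":0},{"dx":0,"dy":0,"dz":0,"roll":0}]'
```

```text
time_s: 6.0
tool_pos: [0.5685, -0.304, 0.0477]
ee_rot: [0.002, 1.0, 0.004, 0.0]
force: [0.5, -7.0, -2.3]
opening: -0.0001
```

```bash
python3 -m handwheel '[{"dx":0,"dy":-0.02,"dz":0,"roll":0},{"dx":0,"dy":-0.02,"dz":0,"roll":0},{"dx":0,"dy":-0.01,"dz":0,"roll":0},{"dx":0,"dy":0,"dz":0,"roll":0}]'
```

```text
time_s: 6.4
tool_pos: [0.5684, -0.2986, 0.0474]
ee_rot: [-0.001, 1.0, 0.004, -0.0]
force: [0.0, -0.1, 0.6]
opening: 0.0002
```

```bash
python3 -m handwheel '[{"dx":0,"dy":-0.02,"dz":0,"roll":0},{"dx":0,"dy":-0.02,"dz":0,"roll":0},{"dx":0,"dy":0,"dz":0,"roll":0}]'
```

```text
time_s: 6.7
tool_pos: [0.5685, -0.2969, 0.0475]
ee_rot: [-0.0, 1.0, 0.005, -0.0]
force: [-0.5, -0.2, -0.4]
opening: 0.0001
```

```bash
python3 -m handwheel '[{"dx":0,"dy":-0.02,"dz":0,"roll":0},{"dx":0,"dy":-0.02,"dz":0,"roll":0},{"dx":0,"dy":-0.02,"dz":0,"roll":0},{"dx":0,"dy":-0.02,"dz":0,"roll":0},{"dx":0,"dy":-0.02,"dz":0,"roll":0},{"dx":0,"dy":-0.02,"dz":0,"roll":0},{"dx":0,"dy":-0.02,"dz":0,"roll":0},{"dx":0,"dy":-0.02,"dz":0,"roll":0},{"dx":0,"dy":-0.02,"dz":0,"roll":0},{"dx":0,"dy":-0.02,"dz":0,"roll":0}]'
python3 - <<'E'
from station import env
from h import *
s=env.snapshot("scene");pickle.dump(s,open("pics/s6.pkl","wb"));cv2.imwrite("pics/s6.png",cv2.resize(s["pixels"][100:280,270:450,::-1],None,fx=3.3,fy=3.3))
E
```

```text
time_s: 7.7
tool_pos: [0.5683, -0.2872, 0.0475]
ee_rot: [0.0, 1.0, 0.004, 0.0]
force: [1.0, -2.0, -0.2]
opening: 0.0001
```

View pics/s6.png

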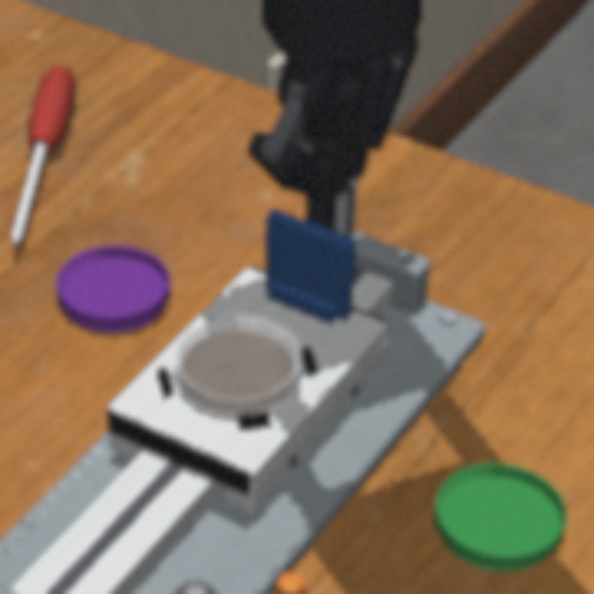

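The carriage has broken free and is in contact again; the dish (crop (240,362)) is still between its lugs.

```bash
python3 -m handwheel '[{"dx":0,"dy":-0.03,"dz":0,"roll":0},{"dx":0,"dy":-0.03,"dz":0,"roll":0},{"dx":0,"dy":-0.03,"dz":0,"roll":0},{"dx":0,"dy":-0.03,"dz":0,"roll":0},{"dx":0,"dy":-0.03,"dz":0,"roll":0},{"dx":0,"dy":-0.03,"dz":0,"roll":0},{"dx":0,"dy":-0.03,"dz":0,"roll":0},{"dx":0,"dy":-0.03,"dz":0,"roll":0},{"dx":0,"dy":-0.03,"dz":0,"roll":0},{"dx":0,"dy":-0.03,"dz":0,"roll":0}]'
```

```text
time_s: 8.75
tool_pos: [0.5682, -0.2721, 0.0475]
ee_rot: [-0.0, 1.0, 0.004, 0.0]
force: [-0.1, -3.2, -0.8]
opening: 0.0001
```

```bash
python3 -m handwheel '[{"dx":0,"dy":-0.03,"dz":0,"roll":0},{"dx":0,"dy":-0.03,"dz":0,"roll":0},{"dx":0,"dy":-0.03,"dz":0,"roll":0},{"dx":0,"dy":-0.03,"dz":0,"roll":0},{"dx":0,"dy":-0.03,"dz":0,"roll":0},{"dx":0,"dy":-0.03,"dz":0,"roll":0},{"dx":0,"dy":-0.03,"dz":0,"roll":0},{"dx":0,"dy":-0.03,"dz":0,"roll":0},{"dx":0,"dy":-0.03,"dz":0,"roll":0},{"dx":0,"dy":-0.03,"dz":0,"roll":0}]'
```

```text
time_s: 9.75
tool_pos: [0.5681, -0.2571, 0.0475]
ee_rot: [-0.0, 1.0, 0.004, 0.0]
force: [0.3, -3.3, -0.2]
opening: 0.0004
```

```bash
python3 -m handwheel '[{"dx":0,"dy":-0.02,"dz":0,"roll":0},{"dx":0,"dy":-0.02,"dz":0,"roll":0},{"dx":0,"dy":-0.02,"dz":0,"roll":0},{"dx":0,"dy":-0.02,"dz":0,"roll":0},{"dx":0,"dy":-0.02,"dz":0,"roll":0},{"dx":0,"dy":-0.02,"dz":0,"roll":0},{"dx":0,"dy":-0.02,"dz":0,"roll":0}]'
```

```text
time_s: 10.45
tool_pos: [0.568, -0.2502, 0.0475]
ee_rot: [-0.0, 1.0, 0.004, 0.0]
force: [-0.2, -3.0, 0.0]
opening: 0.0
```

```bash
python3 -m handwheel '[{"dx":0,"dy":-0.02,"dz":0,"roll":0},{"dx":0,"dy":-0.02,"dz":0,"roll":0},{"dx":0,"dy":-0.02,"dz":0,"roll":0},{"dx":0,"dy":-0.02,"dz":0,"roll":0},{"dx":0,"dy":-0.02,"dz":0,"roll":0},{"dx":0,"dy":-0.02,"dz":0,"roll":0},{"dx":0,"dy":-0.02,"dz":0,"roll":0},{"dx":0,"dy":-0.02,"dz":0,"roll":0}]'
```

```text
time_s: 11.25
tool_pos: [0.5679, -0.2421, 0.0475]
ee_rot: [-0.0, 1.0, 0.004, -0.0]
force: [-0.8, -2.6, 0.9]
opening: -0.0001
```

```bash
python3 -m handwheel '[{"dx":0,"dy":-0.02,"dz":0,"roll":0},{"dx":0,"dy":-0.02,"dz":0,"roll":0},{"dx":0,"dy":-0.02,"dz":0,"roll":0},{"dx":0,"dy":-0.02,"dz":0,"roll":0}]'
```

```text
time_s: 11.65
tool_pos: [0.5679, -0.2382, 0.0475]
ee_rot: [0.0, 1.0, 0.004, 0.0]
force: [0.2, -1.7, -0.5]
opening: 0.0
```

```bash
python3 -m handwheel '[{"dx":0,"dy":-0.02,"dz":0,"roll":0},{"dx":0,"dy":-0.02,"dz":0,"roll":0},{"dx":0,"dy":-0.02,"dz":0,"roll":0},{"dx":0,"dy":-0.02,"dz":0,"roll":0}]'
```

```text
time_s: 12.05
tool_pos: [0.5678, -0.2341, 0.0475]
ee_rot: [-0.0, 1.0, 0.004, -0.0]
force: [0.1, -1.7, 0.2]
opening: -0.0004
```

```bash
python3 -m handwheel '[{"dx":0,"dy":-0.02,"dz":0,"roll":0},{"dx":0,"dy":-0.02,"dz":0,"roll":0},{"dx":0,"dy":-0.02,"dz":0,"roll":0},{"dx":0,"dy":-0.02,"dz":0,"roll":0}]'
```

```text
time_s: 12.45
tool_pos: [0.5678, -0.2301, 0.0475]
ee_rot: [0.0, 1.0, 0.004, -0.0]
force: [-0.0, -2.5, 0.4]
opening: 0.0002
```

```bash
python3 -m handwheel '[{"dx":0,"dy":-0.02,"dz":0,"roll":0},{"dx":0,"dy":-0.02,"dz":0,"roll":0},{"dx":0,"dy":-0.02,"dz":0,"roll":0},{"dx":0,"dy":-0.02,"dz":0,"roll":0}]'
```

```text
time_s: 12.85
tool_pos: [0.5678, -0.2261, 0.0475]
ee_rot: [0.0, 1.0, 0.004, 0.0]
force: [0.0, -2.0, -0.1]
opening: -0.0
```

```bash
python3 -m handwheel '[{"dx":0,"dy":-0.02,"dz":0,"roll":0},{"dx":0,"dy":-0.02,"dz":0,"roll":0},{"dx":0,"dy":-0.02,"dz":0,"roll":0},{"dx":0,"dy":-0.02,"dz":0,"roll":0}]'
```

```text
time_s: 13.25
tool_pos: [0.5678, -0.2222, 0.0475]
ee_rot: [0.0, 1.0, 0.004, -0.0]
force: [0.6, -2.5, -0.6]
opening: 0.0001
```

```bash
python3 -m handwheel '[{"dx":0,"dy":-0.02,"dz":0,"roll":0},{"dx":0,"dy":-0.02,"dz":0,"roll":0},{"dx":0,"dy":-0.02,"dz":0,"roll":0},{"dx":0,"dy":-0.02,"dz":0,"roll":0}]'
```

```text
time_s: 13.65
tool_pos: [0.5677, -0.2182, 0.0475]
ee_rot: [0.0, 1.0, 0.004, -0.0]
force: [-0.3, -1.9, 0.0]
opening: 0.0001
```

```bash
python3 -m handwheel '[{"dx":0,"dy":-0.02,"dz":0,"roll":0},{"dx":0,"dy":-0.02,"dz":0,"roll":0},{"dx":0,"dy":-0.02,"dz":0,"roll":0},{"dx":0,"dy":-0.02,"dz":0,"roll":0}]'
```

```text
time_s: 14.05
tool_pos: [0.5677, -0.2143, 0.0475]
ee_rot: [0.0, 1.0, 0.004, 0.0]
force: [-0.2, -6.3, -0.2]
opening: 0.0001
```

```bash
python3 -m handwheel '[{"dx":0,"dy":0,"dz":0,"roll":0},{"dx":0,"dy":0,"dz":0,"roll":0}]'
```

```text
time_s: 14.25
tool_pos: [0.5677, -0.2144, 0.0475]
ee_rot: [0.0, 1.0, 0.004, 0.0]
force: [0.0, -3.8, -0.0]
opening: -0.0003
```

```bash
python3 -m handwheel '[{"dx":0,"dy":-0.01,"dz":0,"roll":0},{"dx":0,"dy":-0.01,"dz":0,"roll":0},{"dx":0,"dy":-0.01,"dz":0,"roll":0},{"dx":0,"dy":0,"dz":0,"roll":0}]'
```

```text
time_s: 14.65
tool_pos: [0.5677, -0.2143, 0.0476]
ee_rot: [0.002, 1.0, 0.004, 0.0]
force: [-0.5, -8.7, -2.0]
opening: -0.0
```

It no longer moves (y stays at −0.2143 while the force rises to 8.7 N), so this is the hard stop, after about 93 mm of travel and within 70–110. I back off straight, rise, and check.

```bash
python3 -m handwheel '[{"dx":0,"dy":0.05,"dz":0,"roll":0},{"dx":0,"dy":0.1,"dz":0,"roll":0},{"dx":0,"dy":0.25,"dz":0,"roll":0},{"dx":0,"dy":0,"dz":-0.4,"roll":0},{"dx":0,"dy":0,"dz":-0.8,"roll":0},{"dx":0,"dy":0,"dz":-0.8,"roll":0},{"dx":0,"dy":0,"dz":-0.4,"roll":0},{"dx":0,"dy":0,"dz":0,"roll":0}]'
python3 - <<'E'
from station import env
from h import *
s=env.snapshot("scene");pickle.dump(s,open("pics/s7.pkl","wb"));cv2.imwrite("pics/s7.png",cv2.resize(s["pixels"][120:320,230:430,::-1],None,fx=3,fy=3))
m=mask(s,(100,120,40),(125,255,255),(300,145,400,260));P=pts(s,m);print("blue",np.round(np.percentile(P,[3,50,97],axis=0),3).tolist())
S=load("pics/scene0.pkl");o=pts(S,mask(S,(100,120,40),(125,255,255),(340,145,400,200)));print("travel~",np.median(P[:,1])-np.median(o[:,1]))
E
```

```text
time_s: 15.45
tool_pos: [0.5703, -0.2342, 0.1726]
ee_rot: [0.002, 1.0, 0.004, 0.004]
force: [0.2, 0.4, 0.7]
opening: -0.0001
blue [[0.545, -0.194, 0.052], [0.565, -0.191, 0.073], [0.587, -0.185, 0.096]]
travel~ 0.09275010125842578
```

View pics/s7.png

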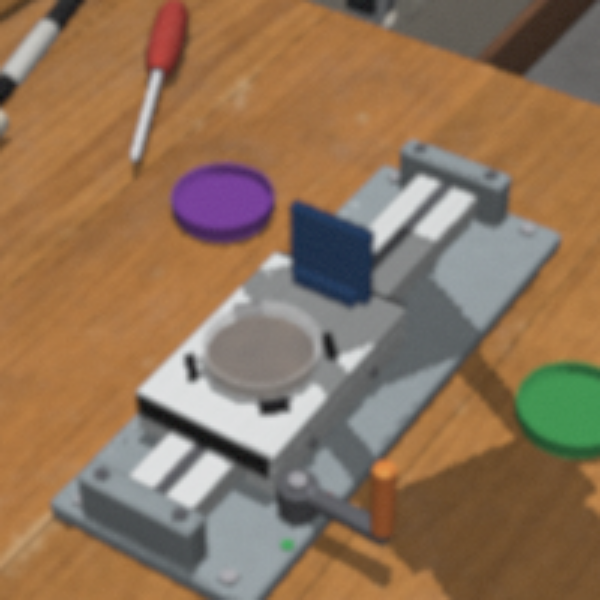

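Dish seated, carriage 93 mm along, lever untouched. Next: to the right side of the post and partly down.

```bash
python3 -m handwheel '[{"dx":-0.53,"dy":-0.6,"dz":0,"roll":0},{"dx":-0.53,"dy":-0.6,"dz":0,"roll":0},{"dx":-0.53,"dy":-0.6,"dz":0,"roll":0},{"dx":-0.53,"dy":-0.6,"dz":0,"roll":0},{"dx":0,"dy":0,"dz":0,"roll":0},{"dx":0,"dy":0,"dz":0.6,"roll":0},{"dx":0,"dy":0,"dz":0.6,"roll":0},{"dx":0,"dy":0,"dz":0.4,"roll":0},{"dx":0,"dy":0,"dz":0.4,"roll":0},{"dx":0,"dy":0,"dz":0,"roll":0}]'
python3 - <<'E'
from station import env
from h import *
st=env.get_state();print(st["joint_positions"].round(2))
s=env.snapshot("scene");pickle.dump(s,open("pics/s8.pkl","wb"));cv2.imwrite("pics/s8.png",cv2.resize(s["pixels"][170:340,270:440,::-1],None,fx=3.5,fy=3.5))
print(proj(s,st["tool_pos"]))
m=np.zeros((480,640),np.uint8);m[170:340,300:440]=1;P=pts(s,m)
P=P[(abs(P[:,0]-.463)<.03)&(P[:,2]>.02)&(P[:,1]<-.0)&(P[:,1]>-.2)]
for z in np.arange(.02,.16,.01):
    q=P[(P[:,2]>=z)&(P[:,2]<z+.01)]
    if len(q):print(round(z,3),len(q),q.min(0).round(3),q.max(0).round(3))
E
```

```text
time_s: 16.5
tool_pos: [0.4574, -0.1127, 0.0626]
ee_rot: [-0.002, 1.0, 0.004, -0.004]
force: [0.4, 0.4, 0.1]
opening: -0.0003
[-0.36 -0.14  2.16  0.    1.13  1.21]
(np.float64(373.24234741768873), np.float64(267.22525229210737))
0.02 58 [ 0.458 -0.08   0.022] [ 0.493 -0.07   0.03 ]
0.03 120 [ 0.456 -0.082  0.03 ] [ 0.492 -0.069  0.04 ]
0.04 42 [ 0.456 -0.08   0.04 ] [ 0.468 -0.07   0.05 ]
0.05 35 [ 0.456 -0.078  0.05 ] [ 0.465 -0.069  0.06 ]
0.06 38 [ 0.456 -0.077  0.06 ] [ 0.465 -0.069  0.07 ]
0.07 55 [ 0.455 -0.081  0.071] [ 0.467 -0.07   0.078]
0.09 36 [ 0.446 -0.117  0.09 ] [ 0.466 -0.099  0.1  ]
0.1 84 [ 0.446 -0.116  0.1  ] [ 0.464 -0.096  0.11 ]
0.11 84 [ 0.446 -0.119  0.11 ] [ 0.465 -0.096  0.12 ]
0.12 44 [ 0.446 -0.118  0.12 ] [ 0.453 -0.097  0.13 ]
0.13 74 [ 0.444 -0.137  0.13 ] [ 0.469 -0.079  0.14 ]
0.14 160 [ 0.444 -0.148  0.14 ] [ 0.466 -0.073  0.15 ]
0.15 169 [ 0.441 -0.157  0.15 ] [ 0.469 -0.064  0.16 ]
0.16 189 [ 0.441 -0.166  0.16 ] [ 0.469 -0.056  0.17 ]
```

View pics/s8.png

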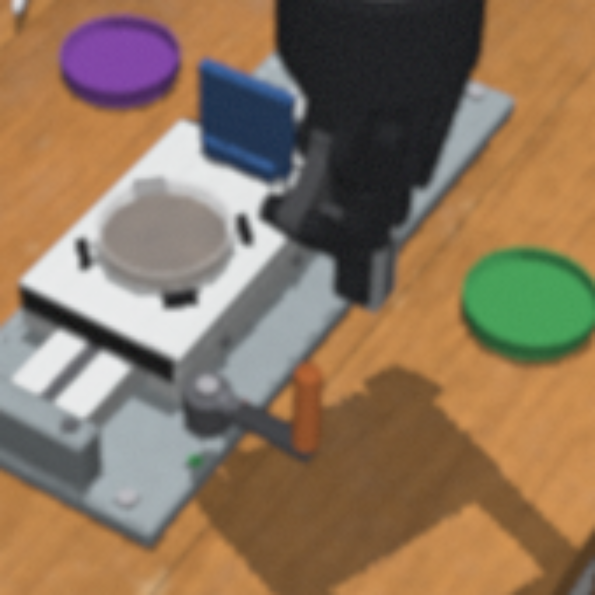

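The finger is right of the post (tip at crop (365,300), z ≈ 0.09, post clear to its left). I go down to tip z ≈ 0.052 and compute the arc.

```bash
python3 -m handwheel '[{"dx":0.05,"dy":0,"dz":0.26,"roll":0},{"dx":0.05,"dy":0,"dz":0.26,"roll":0},{"dx":0,"dy":0,"dz":0.24,"roll":0},{"dx":0,"dy":0,"dz":0,"roll":0},{"dx":0,"dy":0,"dz":0,"roll":0}]'
cat > arc.py <<'E'
from station import env
from h import *
st=env.get_state();q=st["ee_rot"]
yaw=2*np.arctan2(q[2],q[1]); c=st["tool_pos"][:2]; print(c,yaw)
piv=np.array([.5120,-.0800]); D=.0205
N=20
for i in range(N+1):
    th=.05+(1.43-.05)*i/N; ph=1.0*i/N   # ph: clockwise
    p=piv+.05*np.array([-np.cos(th),np.sin(th)])
    n=np.array([np.sin(ph),np.cos(ph)])
    t=p-D*n
    d=t-c; X=np.array([np.cos(yaw),np.sin(yaw)]);Y=np.array([np.sin(yaw),-np.cos(yaw)])
    print(i,"th%.2f"%th,t.round(4),"dx %.2f dy %.2f roll %.2f"%(d@X/.05,d@Y/.05,np.degrees(yaw+ph)/6 if i else 0))
    c=t;yaw=-ph
E
python3 arc.py
```

```text
time_s: 17.05
tool_pos: [0.4655, -0.1135, 0.029]
ee_rot: [-0.0, 1.0, 0.004, -0.0]
force: [0.2, -0.0, 0.4]
opening: 0.0002
[ 0.4655036  -0.11345962] 0.008778640616546887
0 th0.05 [ 0.4621 -0.098 ] dx -0.07 dy -0.31 roll 0.00
1 th0.12 [ 0.4613 -0.0945] dx -0.01 dy -0.07 roll 0.48
2 th0.19 [ 0.4608 -0.0911] dx -0.01 dy -0.07 roll 0.48
3 th0.26 [ 0.4606 -0.0876] dx -0.01 dy -0.07 roll 0.48
4 th0.33 [ 0.4606 -0.0841] dx -0.01 dy -0.07 roll 0.48
5 th0.39 [ 0.4608 -0.0806] dx -0.01 dy -0.07 roll 0.48
6 th0.46 [ 0.4612 -0.0772] dx -0.01 dy -0.07 roll 0.48
7 th0.53 [ 0.4619 -0.0739] dx -0.01 dy -0.07 roll 0.48
8 th0.60 [ 0.4628 -0.0706] dx -0.01 dy -0.07 roll 0.48
9 th0.67 [ 0.4639 -0.0674] dx -0.00 dy -0.07 roll 0.48
10 th0.74 [ 0.4652 -0.0643] dx -0.00 dy -0.07 roll 0.48
11 th0.81 [ 0.4668 -0.0613] dx -0.00 dy -0.07 roll 0.48
12 th0.88 [ 0.4685 -0.0584] dx -0.00 dy -0.07 roll 0.48
13 th0.95 [ 0.4704 -0.0557] dx 0.00 dy -0.07 roll 0.48
14 th1.02 [ 0.4725 -0.0532] dx 0.00 dy -0.07 roll 0.48
15 th1.08 [ 0.4747 -0.0508] dx 0.00 dy -0.07 roll 0.48
16 th1.15 [ 0.4771 -0.0486] dx 0.00 dy -0.06 roll 0.48
17 th1.22 [ 0.4796 -0.0465] dx 0.01 dy -0.06 roll 0.48
18 th1.29 [ 0.4822 -0.0447] dx 0.01 dy -0.06 roll 0.48
19 th1.36 [ 0.4849 -0.043 ] dx 0.01 dy -0.06 roll 0.48
20 th1.43 [ 0.4877 -0.0416] dx 0.01 dy -0.06 roll 0.48
```

```bash
python3 -m handwheel '[{"dx":-0.07,"dy":-0.15,"dz":0.08,"roll":0},{"dx":0,"dy":-0.08,"dz":0,"roll":0},{"dx":0,"dy":-0.04,"dz":0,"roll":0},{"dx":0,"dy":-0.02,"dz":0,"roll":0},{"dx":0,"dy":0,"dz":0,"roll":0}]'
```

```text
time_s: 17.55
tool_pos: [0.4624, -0.099, 0.0258]
ee_rot: [0.0, 1.0, 0.005, 0.0]
force: [-0.2, -0.3, 0.4]
opening: -0.0002
```

```bash
python3 -m handwheel '[{"dx":-0.01,"dy":-0.07,"dz":0,"roll":0.48},{"dx":-0.01,"dy":-0.07,"dz":0,"roll":0.48},{"dx":-0.01,"dy":-0.07,"dz":0,"roll":0.48},{"dx":-0.01,"dy":-0.07,"dz":0,"roll":0.48},{"dx":-0.01,"dy":-0.07,"dz":0,"roll":0.48}]'; python3 arc.py | head -2
```

```text
time_s: 18.05
tool_pos: [0.4609, -0.0819, 0.0256]
ee_rot: [0.0, 0.993, -0.122, -0.0]
force: [-1.0, -1.7, 1.2]
opening: 0.0001
[ 0.46094399 -0.08191089] -0.24454350674768965
0 th0.05 [ 0.4621 -0.098 ] dx 0.10 dy 0.31 roll 0.00
```

Pushing the post with about 2 N, as expected. Continuing the arc.

```bash
python3 -m handwheel '[{"dx":-0.01,"dy":-0.07,"dz":0,"roll":0.48},{"dx":-0.01,"dy":-0.07,"dz":0,"roll":0.48},{"dx":-0.01,"dy":-0.07,"dz":0,"roll":0.48},{"dx":0,"dy":-0.07,"dz":0,"roll":0.48},{"dx":0,"dy":-0.07,"dz":0,"roll":0.48},{"dx":0,"dy":0,"dz":0,"roll":0}]'
python3 - <<'E'
from station import env
from h import *
s=env.snapshot("scene");cv2.imwrite("pics/s9.png",cv2.resize(s["pixels"][170:340,270:440,::-1],None,fx=3.5,fy=3.5))
E
```

```text
time_s: 18.65
tool_pos: [0.4655, -0.0646, 0.0255]
ee_rot: [0.0, 0.97, -0.244, -0.0]
force: [-0.9, -0.1, -0.2]
opening: -0.0
```

View pics/s9.png

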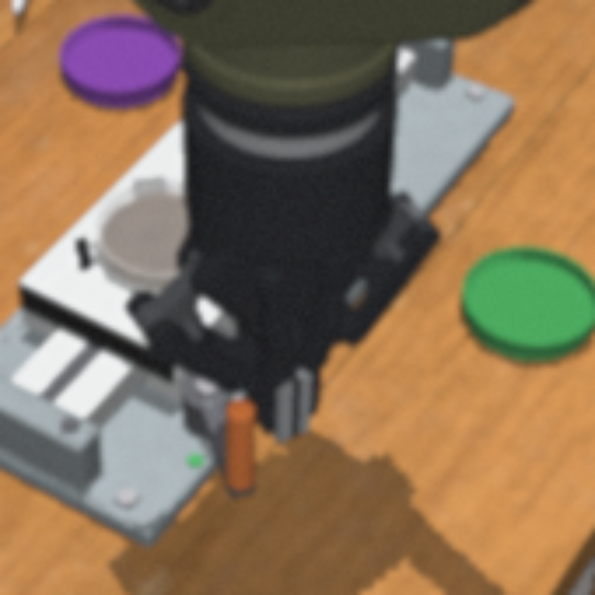

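The post (crop (240,445)) is swinging left, with the finger behind it. Continuing.

```bash
python3 -m handwheel '[{"dx":0,"dy":-0.07,"dz":0,"roll":0.48},{"dx":0,"dy":-0.07,"dz":0,"roll":0.48},{"dx":0,"dy":-0.07,"dz":0,"roll":0.48},{"dx":0,"dy":-0.07,"dz":0,"roll":0.48},{"dx":0,"dy":-0.07,"dz":0,"roll":0.48}]'
```

```text
time_s: 19.2
tool_pos: [0.4752, -0.0504, 0.0254]
ee_rot: [0.0, 0.931, -0.365, -0.0]
force: [-1.3, -0.9, -0.6]
opening: -0.0004
```

```bash
python3 -m handwheel '[{"dx":0,"dy":-0.06,"dz":0,"roll":0.48},{"dx":0.01,"dy":-0.06,"dz":0,"roll":0.48},{"dx":0.01,"dy":-0.06,"dz":0,"roll":0.48},{"dx":0.01,"dy":-0.06,"dz":0,"roll":0.48},{"dx":0,"dy":0,"dz":0,"roll":0}]'; python3 arc.py | sed -n '1p;$p'
```

```text
time_s: 19.7
tool_pos: [0.4852, -0.0432, 0.0254]
ee_rot: [0.0, 0.89, -0.455, -0.0]
force: [-0.5, 0.0, -1.6]
opening: 0.0002
[ 0.48524644 -0.043171  ] -0.9453073940987128
20 th1.43 [ 0.4877 -0.0416] dx 0.01 dy -0.06 roll 0.48
```

```bash
python3 -m handwheel '[{"dx":0.01,"dy":-0.04,"dz":0,"roll":0.2},{"dx":0.01,"dy":-0.04,"dz":0,"roll":0.2},{"dx":0,"dy":0,"dz":0,"roll":0}]'
```

```text
time_s: 20.0
tool_pos: [0.4875, -0.0419, 0.0252]
ee_rot: [0.001, 0.88, -0.474, -0.002]
force: [-7.1, -1.3, 4.6]
opening: -0.0001
```

```bash
python3 -m handwheel '[{"dx":0.01,"dy":-0.03,"dz":0,"roll":0},{"dx":0.01,"dy":-0.03,"dz":0,"roll":0},{"dx":0,"dy":0,"dz":0,"roll":0}]'
```

```text
time_s: 20.3
tool_pos: [0.4877, -0.0417, 0.025]
ee_rot: [0.004, 0.881, -0.474, -0.005]
force: [-18.1, -4.2, 13.4]
opening: 0.0001
```

Force builds with no motion, so this looks like the lever's end. I back off and look.

```bash
python3 -m handwheel '[{"dx":-0.02,"dy":0.07,"dz":0,"roll":0},{"dx":-0.02,"dy":0.1,"dz":0,"roll":0},{"dx":0,"dy":0.3,"dz":0,"roll":0},{"dx":0,"dy":0.3,"dz":0,"roll":0},{"dx":0,"dy":0,"dz":-0.7,"roll":0},{"dx":0,"dy":0,"dz":-0.9,"roll":0},{"dx":0,"dy":0.8,"dz":-0.4,"roll":0},{"dx":0,"dy":0.8,"dz":-0.4,"roll":0},{"dx":0,"dy":0.6,"dz":0,"roll":0},{"dx":0,"dy":0,"dz":0,"roll":0}]'
python3 - <<'E'
from station import env
from h import *
s=env.snapshot("scene");pickle.dump(s,open("pics/s10.pkl","wb"));cv2.imwrite("pics/s10.png",cv2.resize(s["pixels"][140:340,230:430,::-1],None,fx=3,fy=3))
t=env.snapshot("top");pickle.dump(t,open("pics/t10.pkl","wb"));cv2.imwrite("pics/t10.png",cv2.resize(t["pixels"][190:300,260:450,::-1],None,fx=4,fy=4,interpolation=cv2.INTER_CUBIC))
m=mask(s,(100,120,40),(125,255,255),(300,145,400,260));P=pts(s,m)
S=load("pics/scene0.pkl");o=pts(S,mask(S,(100,120,40),(125,255,255),(340,145,400,200)));print("travel~",np.median(P[:,1])-np.median(o[:,1]))
E
```

```text
time_s: 21.3
tool_pos: [0.3651, -0.1226, 0.1461]
ee_rot: [0.0, 0.879, -0.476, 0.001]
force: [1.0, 0.4, -0.4]
opening: 0.0001
travel~ 0.09289878029099424
```

View pics/s10.png

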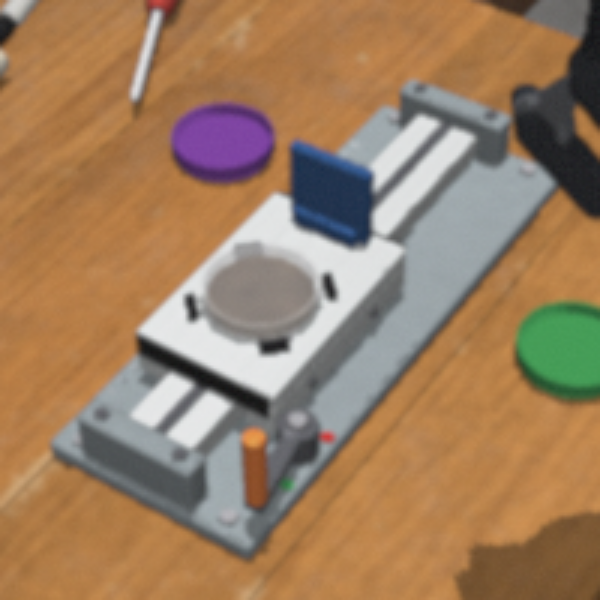

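View pics/t10.png

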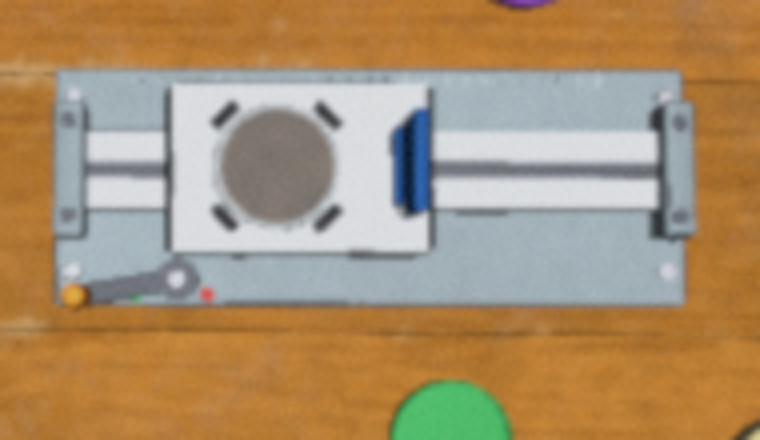

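```bash
python3 - <<'E'
from h import *
T=load("pics/t10.pkl");f=lambda x,y:(260+(x-1.5)/4,190+(y-1.5)/4)
post=plane(T,*f(74,294),.076);piv=plane(T,*f(177,278),.036);d=post-piv
print(post,piv,np.hypot(*d[:2]),"angle",np.arctan2(d[1],-d[0])-0.01)
S=load("pics/s10.pkl");p2=plane(S,230+(254-1)/3,140+(437-1)/3,.076);d=p2-piv
print(p2,np.arctan2(d[1],-d[0]),"expected 1.4",piv[:2]+.05*np.array([-np.cos(1.4),np.sin(1.4)]))
E
```

```text
[ 0.50369007 -0.03180406  0.076     ] [ 0.51252128 -0.08019314  0.036     ] 0.04918834782348464 angle 1.3802788790902325
[ 0.50209939 -0.02799586  0.076     ] 1.373724426827229 expected 1.4 [ 0.50402292 -0.03092066]
```

```bash
python3 -c "
from station import env
print(env.close_job())"
```

```text
the job is handed in; nothing more can be done
None
```

The carriage is at its end stop and the lever is over at its locked end. I handed the job in at about 21 s.

- **Carriage:** I pushed it by the blue plate with the shut fingers. The detent gave way with no reading above 7 N. From there it ran at 10–15 mm/s with about 2–3 N until it stopped moving and the force rose to 8.7 N. Travel was about 93 mm in the pictures, both before and after the lever move.
- **Dish:** It still sat between its four lugs in the last pictures, and the green and purple look-alikes were not touched.
- **Lever:** I swung the post along its arc until it stopped against about 18 N. The final pictures put it at 1.37–1.38 rad, which matches 1.4 within measuring error (about 1 mm at the post). The gripper was then clear of everything.
- **Checks that disagreed:** The pictures and depth showed the shut fingertips about 28 mm higher than the reported TCP. I set the working heights from the pictures and chose ones safe under either reading. At the lever's end the wrist also showed about 13 N upward, which I took to be friction on the post.

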